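# Thermometer at the milk jug

## Robot

A 6-joint arm with a two-finger parallel gripper is mounted at the origin on a cart in front of the work surface, level with it; the furniture and walls round the work are solid. World frame = base frame: x ahead of the robot, y to its left, z up, the work surface at z = 0. Lengths are in m, angles in rad, forces in N, time in s.
With the tool pointing down it reaches from about 0.375 to 0.9 m from the base axis. Payload 3.1 kg.
Tool frame: the origin (TCP) lies on the front face of the gripper's body, between the roots of the fingers; the fingertips stand 70 mm ahead of it and the grasp point (between the pads) lies 51 mm ahead of it; z points along the fingers, y is the line along which they close (so a half turn about z gives the same grasp; the last joint's range is limited). The gripper opens to 87 mm and grips with 3 to 60 N. Pads are 19 mm wide; open, the fingers measure 117 mm over their backs; the gripper's body (75 mm by 190 mm) begins 51 mm behind the grasp point.
Start: joints at [1.006, 0.527, 1.433, -0, 1.181, -0.178], TCP at [0.236, 0.579, 0.292] pointing down, gripper open.
Joint ranges: [-3.08, 3.08], [-0.75, 2.2], [0.22, 2.44], [-1.43, 4.57], [0, 2.65], [-2.85, 2.85]. Speed limits (rad/s): [2.79, 2.79, 3.14, 3.14, 3.14, 3.14].

## Interface

Orientations are given as a unit quaternion [x, y, z, w].
In Python, from rig import robot, cams, ticket gives the robot as it stands. The module is installed in compiled form; this text tells all that it offers.
- The arm moves only by the shell command python3 -m crank 'ROWS' [FORCE]. ROWS is JSON, a list of rows, each a list of 7 numbers: the shift along the tool's x, y, z in cm, then the turn, a rotation vector about the tool's x, y, z in rad, then the closure, from 0 (fully open) to 1 (shut). A call has 1 to 5 rows; each row shifts and turns the commanded pose from where the row before left it, along the tool's axes as they then stand; what a row does not reach is not made up. A row lasts 1/8 s, in which the tool goes at most 62.5 mm and 10.7 degrees, less where a joint would pass 70% of its speed; a pose out of reach is approached as far as the arm can. A call is refused whole if a number of a shift passes 6.25 or a number of a turn 0.188, either way. A call with a gripper value outside its range is refused whole. The fingers move at their own pace and stop on an object; FORCE is the grip in N (left out, the last holds). Time passes only in rows, so rows that do not move let the fingers close. It gives the time, the measured TCP pose, the force, the opening and the grip force at its end, in the units of the state.
- robot.get_obs(): the state, without advancing time (a new reading comes with each control period).
- cams.camera(name): name is "scene" or "top"; returns the picture (384x512x3 uint8, red, green, blue); there is no depth.
- cams.camera_info(name): a dict with "intrinsics" (3x3 intrinsics, pixels), "dist" ([k1, k2, p1, p2, k3] as OpenCV has them; the pictures are not rectified), "pose" (4x4, takes a point from camera to world coordinates). Camera axes: x right, y down, z forward; pixel columns grow to the right and rows downward; lengths in m; the calibration is good to about 2 mm. A picture is of the moment at which its call begins. camera_info takes no time and is no camera call.
- ticket.hand_in(): hands the job in; it is judged then, once.
The state is a dict: "time": time; "q": joint angles; "joint_velocities": joint speeds; "joint_torque": joint torques, N m; "position": TCP position; "tool_rot": TCP orientation; "ft_force": force on the tool from outside, world axes, zero at the start; "moment": the same for the moment, N m; "grip_width": finger opening in m; "grip_force": force on a finger pad.
Only numpy, scipy, OpenCV 4.12 (cv2) and the standard library are available. Lean on these libraries where they do the work, as an engineer would, in place of code of your own. Each camera call takes 0.05 s, during which the arm holds its last target. There are 200 camera calls.

## Task

Set the small steel milk jug upright in the middle of the round cork trivet and let go of it. Then draw the probe thermometer up out of its wooden stand, lean it over to about 45 degrees with its tip lowest, and hold the tip about 2 cm above the middle of the jug's mouth, without touching the jug with it. Leave the other things on the table where they are; the program finishes while the gripper is still holding the thermometer there.

Things in the scene. Friction and masses are not known exactly. Their poses are not given: they have to be found in the camera images.
- jug: small open steel milk jug, loose, about 0.2 kg: round, 60 mm outside diameter narrowing to 58 mm at the rim, 75 mm high, wall 2.5 mm. Origin: centre of its underside; z up through the middle of the mouth. A 6 mm thick wire handle sticks out to 56 mm from the axis on its own +y side (16 to 66 mm high), a small pouring lip to 36 mm from the axis at the rim on its -y side; the +x and -x sides are clear for the fingers.
- trivet: round flat cork trivet, 110 mm diameter, 8 mm thick, fixed to the table. Origin: centre of its underside, z up.
- stand: square beech block, fixed: 52 x 52 mm, 85 mm high, on a 72 x 72 mm plinth up to 11 mm high. Origin: centre of its underside, z up. One upright bore, 8 mm wide, in the middle of the top, 74 mm deep; the thermometer's stem stands loosely in it.
- thermometer: probe thermometer, 40 g, loose: flat round dial, 44 mm diameter and 10 mm thick, on a thin straight steel stem (4 mm diameter). At the start it stands in the stand stem down, dial on edge at the top, clear above the block. Origin: a point beside the stem, of no use for grasping: use probe_tip. The dial is gripped across its 10 mm thickness.
- probe_tip (a point): the lower end of the thermometer's stem. Its z axis runs along the stem from the tip towards the dial (straight up at the start), its y axis is square to the dial's flat faces (the direction across the 10 mm thickness). The dial's centre lies on that z axis, 135 mm from the tip; the dial's lower edge is 113 mm and its upper edge 157 mm from the tip. At the start the tip stands about 11 mm above the table.
- marker_pen: marker pen, 135 mm long, lying near the front edge; bystander, leave it. Origin: centre of its underside.
- tamper: turned wooden tamper standing on its 53 mm face, 107 mm high; bystander, leave it. Origin: centre of its underside.
- yoghurt_pot: yoghurt pot, 72 mm wide, 71 mm high; bystander, leave it. Origin: centre of its underside.
- oil_bottle: white plastic squeeze bottle with a cap, 49 x 80 mm, 185 mm high, standing; bystander, leave it. Origin: centre of its underside.
- battery_aa: AA battery, 50 mm long, 15 mm thick, lying; bystander, leave it. Origin: centre of its underside.
Things that resemble listed ones, but are neither listed nor needed, are in the scene too. Leave any black or yellow look-alike of the jug alone.

How it is judged:
By the outcome, as a careful person would: the job done as asked, in the order asked, and still so for the second after the job is handed in, while the arm keeps its last pose, push and grip.
It also fails if it takes over 59 s, if anything falls off the work surface, if the arm or the gripper's body presses on something with over 40 N, if the wrist force passes 120 N, or if a joint passes its speed limit or range.

## Working session

There is one attempt and no reset: what is moved stays moved. The work goes in short steps, Python scripts to look and compute and a shell command to move; the robot and the scene stay as the last step left them, time stands still between calls to the robot, and variables do not carry over. Pictures are saved under pics/ and viewed, at most 10 in all, crops included, and the job is handed in when it is done.

```bash
mkdir -p pics
python3 - <<'E'
from rig import robot,cams
import cv2,numpy as np
o=robot.get_obs();print(o)
for n in("scene","top"):
    im=cams.camera(n);cv2.imwrite(f"pics/{n}0.png",im[:,:,::-1])
    i=cams.camera_info(n);print(n,i)
a=cv2.imread("pics/scene0.png");b=cv2.imread("pics/top0.png")
cv2.imwrite("pics/s0.png",cv2.resize(a,(800,600)));cv2.imwrite("pics/t0.png",cv2.resize(b,(800,600)))
E
```

```text
{'time': 0.0, 'q': array([ 1.00550963e+00,  5.28462813e-01,  1.43389892e+00, -4.54809003e-05,
        1.18139284e+00, -1.78507533e-01]), 'joint_velocities': array([-5.68096976e-04, -5.87171344e-06, -6.65319304e-04,  2.73922149e-04,
       -1.98876475e-03, -4.94018170e-04]), 'joint_torque': array([ 1.16029027e-03, -4.40050042e+01, -1.76587969e+01,  6.33771345e-02,
        5.83615224e-02, -1.79914496e-04]), 'position': array([0.23542308, 0.57833472, 0.29127461]), 'tool_rot': array([ 1.92177779e-01,  9.81359533e-01, -1.01470960e-03, -3.73213058e-04]), 'ft_force': array([0.29203929, 0.40406385, 0.69265312]), 'moment': array([0.00557532, 0.05427056, 0.04157004]), 'grip_force': 0.0, 'grip_width': 0.08681108837629825}
scene {'intrinsics': array([[349.54796085,   0.        , 257.37716147],
       [  0.        , 349.54796085, 196.39723046],
       [  0.        ,   0.        ,   1.        ]]), 'dist': array([-0.05533006,  0.        ,  0.        ,  0.        ,  0.        ]), 'pose': array([[-0.83721144, -0.38324645,  0.39012711,  0.21348204],
       [-0.54664353,  0.56550811, -0.61756087,  0.3997865 ],
       [ 0.01605796, -0.73028949, -0.68294905,  0.75193356],
       [ 0.        ,  0.        ,  0.        ,  1.        ]])}
top {'intrinsics': array([[450.82071517,   0.        , 253.07311459],
       [  0.        , 450.82071517, 185.44682786],
       [  0.        ,   0.        ,   1.        ]]), 'dist': array([-0.01837896,  0.        ,  0.        ,  0.        ,  0.        ]), 'pose': array([[ 1.29322491e-03, -9.95887494e-01,  9.05893274e-02,
         4.48734700e-01],
       [-9.99800593e-01,  5.17560655e-04,  1.99626079e-02,
        -2.22129061e-01],
       [-1.99273970e-02, -9.05970794e-02, -9.95688238e-01,
         1.40560746e+00],
       [ 0.00000000e+00,  0.00000000e+00,  0.00000000e+00,
         1.00000000e+00]])}
```

View pics/s0.png

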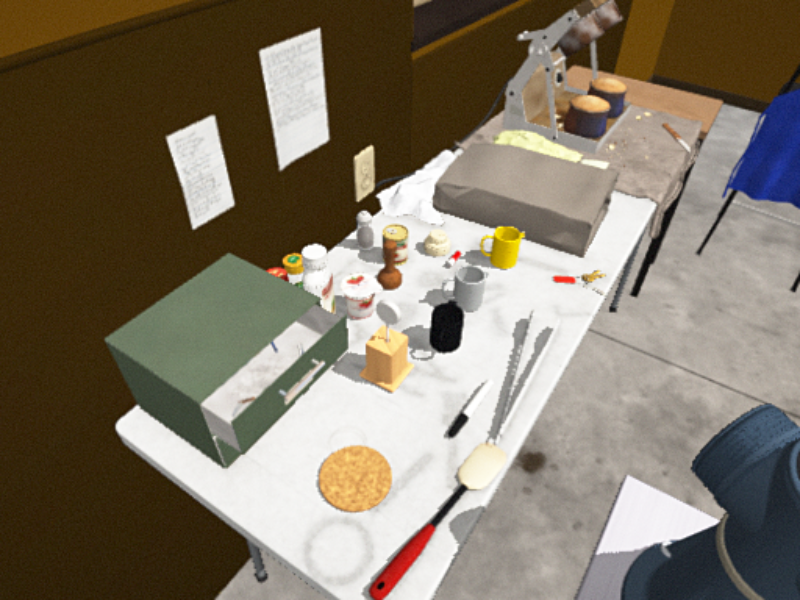

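View pics/t0.png

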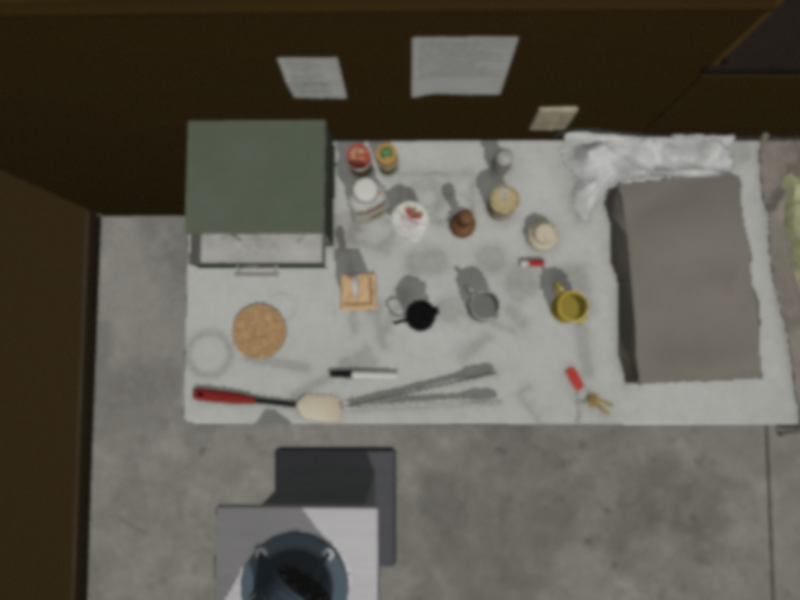

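Candidates for the jug (800x600 views): the grey jug at top (483,305) / scene (468,288), the black one at top (420,315), and the yellow one at top (571,306). By the description the grey steel one is mine. The trivet is at top (259,331) and the stand at top (357,290). Next is a close crop to check this.

```bash
cat > h.py <<'E'
import cv2,numpy as np
from rig import robot,cams
from scipy.spatial.transform import Rotation as R
def ray(n,uv):
    i=cams.camera_info(n)
    p=cv2.undistortPoints(np.array(uv,float).reshape(-1,1,2),i["intrinsics"],i["dist"]).reshape(-1,2)
    P=i["pose"];return P[:3,3],np.c_[p,np.ones(len(p))]@P[:3,:3].T
def onz(n,uv,z):
    c,d=ray(n,uv);return c+d*((z-c[2])/d[:,2])[:,None]
def px(n,X):
    i=cams.camera_info(n);T=np.linalg.inv(i["pose"])
    return cv2.projectPoints(np.array(X,float).reshape(-1,1,3),cv2.Rodrigues(T[:3,:3])[0],T[:3,3],i["intrinsics"],i["dist"])[0].reshape(-1,2)
def tri(uv1,uv2):
    a,d=ray("scene",[uv1]);b,e=ray("top",[uv2]);d=d[0];e=e[0]
    s=np.linalg.lstsq(np.c_[d,-e],b-a,rcond=None)[0]
    return (a+s[0]*d+b+s[1]*e)/2,np.linalg.norm(a+s[0]*d-b-s[1]*e)
def snap(n,name):
    im=cams.camera(n)[:,:,::-1].copy();cv2.imwrite(f"pics/{name}.png",im);return im
def crop(im,x0,x1,y0,y1,k):return cv2.resize(im[y0:y1,x0:x1],None,fx=k,fy=k,interpolation=cv2.INTER_CUBIC)
E
python3 - <<'E'
from h import *
t=cv2.imread("pics/top0.png");s=cv2.imread("pics/scene0.png")
a=crop(s,225,345,140,260,4.6);b=crop(t,205,255+70,150,230,2.0)
c=crop(t,210,260,160,215,5);d=crop(t,285,325,165,215,5)
W=np.zeros((600,800,3),np.uint8);W[:552,:552]=a;W[:275,552:802]=c[:275,:248];W[300:550,552:752]=d
cv2.imwrite("pics/c1.png",W)
hsv=cv2.cvtColor(t,cv2.COLOR_BGR2HSV)
m=cv2.inRange(hsv,(8,90,90),(20,255,255))
cs,_=cv2.findContours(m,0,2)
for q in cs:
    if cv2.contourArea(q)>80:print(cv2.contourArea(q),cv2.minEnclosingCircle(q),cv2.fitEllipse(q)[:2])
E
```

```text
810.5 ((165.27777099609375, 211.5), 16.72315216064453) ((165.2889862060547, 211.55551147460938), (31.709211349487305, 32.80524444580078))
239.0 ((229.0, 186.0), 13.453723907470703) ((229.720703125, 186.0399169921875), (22.641551971435547, 23.32573127746582))
82.5 ((296.0, 142.5), 8.077847480773926) ((297.2403564453125, 143.720947265625), (9.48905086517334, 16.109291076660156))
140.0 ((247.0, 98.5), 7.762187480926514) ((246.73985290527344, 98.55882263183594), (12.074969291687012, 15.755013465881348))
```

View pics/c1.png

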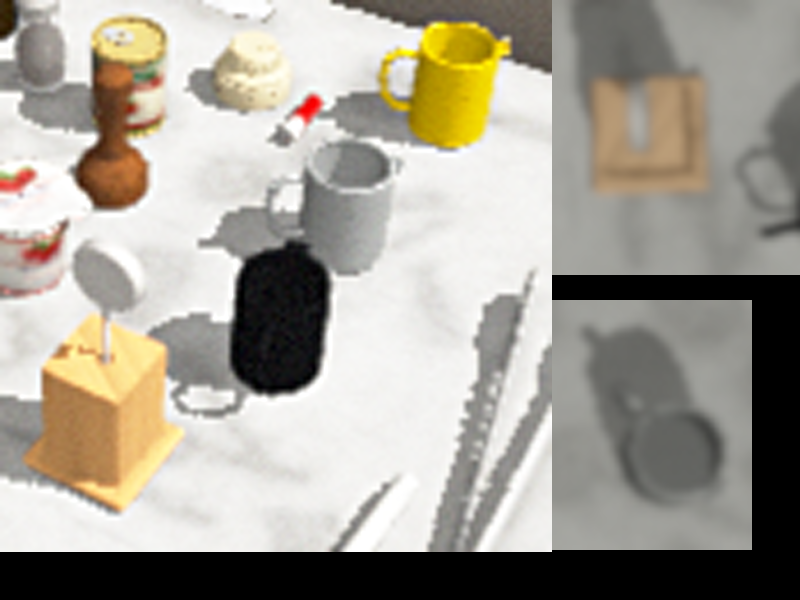

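The crop shows the grey jug with an open mouth, its rim centred at scene (301,175) and top (310,196). Its handle is up-left at top (302,185), and the black and yellow look-alikes are clearly different. The dial centre is at scene (248.5,200) and top (227,184), edge-on and running along world x.

Run:
```python
from h import *
np.set_printoptions(precision=4,suppress=True)
print("trivet",onz("top",[[165.3,211.5]],.008), onz("scene",[[355/800*512,478/800*512]],.008))
print("jug tri",tri((301.1,175.2),(309.7,196)),onz("top",[[309.7,196]],.075),onz("scene",[[301.1,175.2]],.075))
print("handle",onz("top",[[302,185.4]],.062),onz("scene",[[285.5,184]],.041))
print("dial",tri((248.5,199.8),(227,183.6)))
print("dial ends top",onz("top",[[228,176],[226.8,191]],.146))
print("black",onz("top",[[420*.64,315*.64]],.075))
t=cv2.imread("pics/top0.png")
hsv=cv2.cvtColor(t,cv2.COLOR_BGR2HSV)
m=cv2.inRange(hsv,(8,70,90),(20,255,255));m[:,:205]=0;m[:165]=0;m[:,260:]=0;m=cv2.morphologyEx(m,cv2.MORPH_CLOSE,np.ones((11,11)))
q=max(cv2.findContours(m,0,2)[0],key=cv2.contourArea);r=cv2.minAreaRect(q);print("stand",r,onz("top",[r[0]],.03))
o=robot.get_obs();print(R.from_quat(o["tool_rot"]).as_matrix())
```

```text
trivet [[0.4946 0.079  0.008 ]] [[0.4917 0.081  0.008 ]]
jug tri (array([ 0.5389, -0.3619,  0.079 ]), np.float64(0.001592973563165012)) [[ 0.5384 -0.3627  0.075 ]] [[ 0.5416 -0.3662  0.075 ]]
handle [[ 0.571  -0.3414  0.062 ]] [[ 0.5781 -0.3392  0.041 ]]
dial (array([ 0.5691, -0.1234,  0.1484]), np.float64(0.001597975135016835))
dial ends top [[ 0.5901 -0.1263  0.146 ]
 [ 0.5477 -0.1231  0.146 ]]
black [[ 0.5219 -0.242   0.075 ]]
stand ((228.92701721191406, 186.40487670898438), (22.483421325683594, 21.48563575744629), 86.18592071533203) [[ 0.571  -0.1205  0.03  ]]
[[-0.9261  0.3772 -0.001 ]
 [ 0.3772  0.9261 -0.0016]
 [ 0.0003 -0.0019 -1.    ]]
```

```bash
R='[[-3.75,-4.45,0,0,0,0,0],[-3.75,-4.45,0,0,0,0,0],[-3.75,-4.45,0,0,0,0,0],[-3.75,-4.45,0,0,0,0,0],[-3.75,-4.45,0,0,0,0,0]]' ; unset R
python3 -m crank '[[-3.75,-4.45,0,0,0,0,0],[-3.75,-4.45,0,0,0,0,0],[-3.75,-4.45,0,0,0,0,0],[-3.75,-4.45,0,0,0,0,0],[-3.75,-4.45,0,0,0,0,0]]'
python3 -m crank '[[-3.75,-4.45,0,0,0,0,0],[-3.75,-4.45,0,0,0,0,0],[-3.75,-4.45,0,0,0,0,0],[-3.75,-4.45,0,0,0,0,0],[-3.75,-4.45,0,0,0,0,0]]'
```

```text
time: 0.72
position: [0.3257, 0.3003, 0.2921]
tool_rot: [0.192, 0.981, -0.0, 0.0]
ft_force: [1.6, 0.2, 1.4]
grip_width: 0.0869
grip_force: 0.0
time: 1.35
position: [0.4154, 0.0234, 0.2923]
tool_rot: [0.192, 0.981, 0.0, 0.0]
ft_force: [0.2, 1.1, -0.3]
grip_width: 0.087
grip_force: 0.0
```

```bash
python3 -m crank '[[-3.75,-4.45,0,0,0,0,0],[-3.75,-4.45,0,0,0,0,0],[-3.75,-4.45,0,0,0,0,0],[-3.75,-4.45,0,0,0,0,0],[-3.75,-4.45,0,0,0,0,0]]' >/dev/null
python3 -m crank '[[-3.75,-4.45,0,0,0,0,0],[-3.75,-4.45,0,0,0,0,0],[0,0,0,0,0,0.18,0],[0,0,0,0,0,0.18,0],[0,0,0,0,0,0.18,0]]' >/dev/null
python3 -m crank '[[0,0,0,0,0,0.18,0],[0,0,0,0,0,0.18,0],[0,0,0,0,0,0.18,0],[0,0,0,0,0,0.18,0],[0,0,0,0,0,0.18,0]]' >/dev/null
python3 -m crank '[[0,0,0,0,0,0.18,0],[0,0,0,0,0,0.18,0],[0,0,0,0,0,0.18,0],[0,0,0,0,0,0.18,0],[0,0,0,0,0,0,0]]'
python3 - <<'E'
from h import *
a=snap("scene","s1");b=snap("top","t1")
A=crop(a,225,345,140,260,4.6);B=crop(b,260,360,150,250,2.48)
W=np.zeros((552,800,3),np.uint8);W[:,:552]=A;W[:248,552:]=B
cv2.imwrite("pics/c2.png",W)
print(R.from_quat(robot.get_obs()["tool_rot"]).as_matrix().round(3),robot.get_obs()["q"].round(2))
E
```

```text
time: 3.85
position: [0.5405, -0.3621, 0.2917]
tool_rot: [0.956, 0.294, -0.0, -0.001]
ft_force: [-0.4, 0.6, 0.5]
grip_width: 0.087
grip_force: 0.0
[[ 0.827  0.563 -0.001]
 [ 0.563 -0.827  0.001]
 [-0.    -0.001 -1.   ]] [-0.76  0.56  1.36 -0.    1.22  0.21]
```

View pics/c2.png

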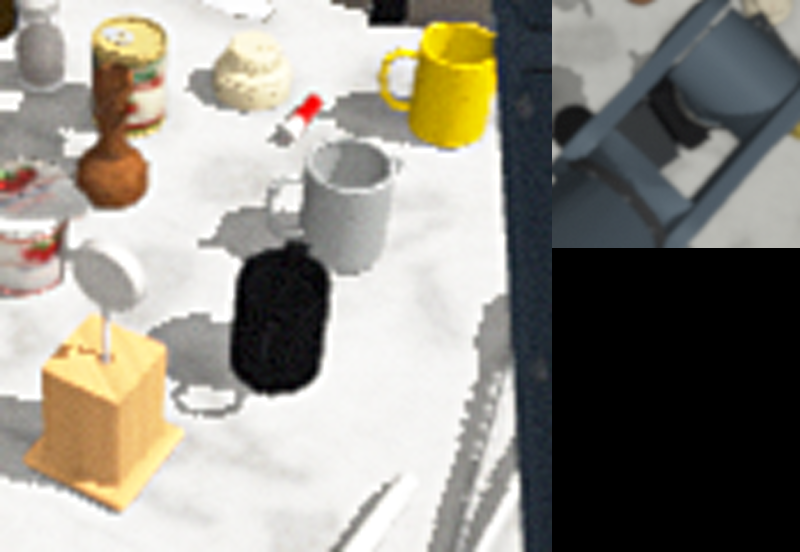

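The jug is unmoved and the gripper is above it (out of this crop). Descending.

```bash
python3 -m crank '[[0,0.1,5.5,0,0,0,0],[0,0,5.5,0,0,0,0],[0,0,4,0,0,0,0],[0,0,3,0,0,0,0],[0,0,1.6,0,0,0,0]]'
python3 -m crank '[[0,0,0,0,0,0,0.2],[0,0,0,0,0,0,0.3],[0,0,0,0,0,0,0.4],[0,0,0,0,0,0,0.5],[0,0,0,0,0,0,0.5]]' 20
python3 -m crank '[[0,0,0,0,0,0,0.6],[0,0,0,0,0,0,0.6],[0,0,0,0,0,0,0.6]]' 20
```

```text
time: 4.58
position: [0.5407, -0.3625, 0.0942]
tool_rot: [0.956, 0.294, -0.001, -0.001]
ft_force: [-0.7, -0.5, 0.1]
grip_width: 0.0871
grip_force: 0.0
time: 5.2
position: [0.542, -0.3638, 0.0977]
tool_rot: [0.956, 0.293, 0.001, 0.001]
ft_force: [0.1, -0.1, 5.8]
grip_width: 0.0594
grip_force: 20.0
time: 5.58
position: [0.542, -0.3638, 0.0977]
tool_rot: [0.956, 0.293, 0.001, 0.001]
ft_force: [-0.6, 0.2, 6.1]
grip_width: 0.0595
grip_force: 20.0
```

```bash
python3 -m crank '[[0,0,-2,0,0,0,0.6],[0,0,-4.5,0,0,0,0.6],[0,0,-5,0,0,0,0.6],[0,0,-5,0,0,0,0.6],[0,0,-4.5,0,0,0,0.6]]'
python3 -m crank '[[2.33,-4.38,0,0,0,0,0.6],[2.33,-4.38,0,0,0,0,0.6],[2.33,-4.38,0,0,0,0,0.6],[2.33,-4.38,0,0,0,0,0.6],[2.33,-4.38,0,0,0,0,0.6]]'
python3 -m crank '[[2.33,-4.38,0,0,0,0,0.6],[2.33,-4.38,0,0,0,0,0.6],[2.33,-4.38,0,0,0,0,0.6],[2.33,-4.38,0,0,0,0,0.6],[0,0,0,0,0,0,0.6]]'
python3 -m crank '[[0,0,5,0,0,0,0.6],[0,0,5,0,0,0,0.6],[0,0,3,0,0,0,0.6],[0,0,0,0,0,0,0.6]]'
python3 - <<'E'
from h import *
a=snap("scene","s2");b=snap("top","t2")
W=np.zeros((480,800,3),np.uint8);W[:480,:480]=crop(a,170,290,230,350,4);W[:320,480:]=crop(b,125,205,165,245,4)
cv2.imwrite("pics/c3.png",W)
E
```

```text
time: 6.2
position: [0.5409, -0.3626, 0.3087]
tool_rot: [0.956, 0.293, 0.0, -0.0]
ft_force: [0.9, -1.0, -1.8]
grip_width: 0.0596
grip_force: 20.0
time: 6.82
position: [0.5141, -0.1145, 0.3068]
tool_rot: [0.956, 0.293, -0.0, -0.0]
ft_force: [0.4, 0.3, -2.1]
grip_width: 0.0594
grip_force: 20.0
time: 7.45
position: [0.4923, 0.0841, 0.3066]
tool_rot: [0.955, 0.296, -0.001, -0.001]
ft_force: [-0.4, -0.7, -1.9]
grip_width: 0.0594
grip_force: 20.0
time: 7.95
position: [0.4927, 0.0801, 0.1747]
tool_rot: [0.956, 0.293, -0.003, -0.001]
ft_force: [-0.6, 0.2, -2.1]
grip_width: 0.0592
grip_force: 20.0
```

View pics/c3.png

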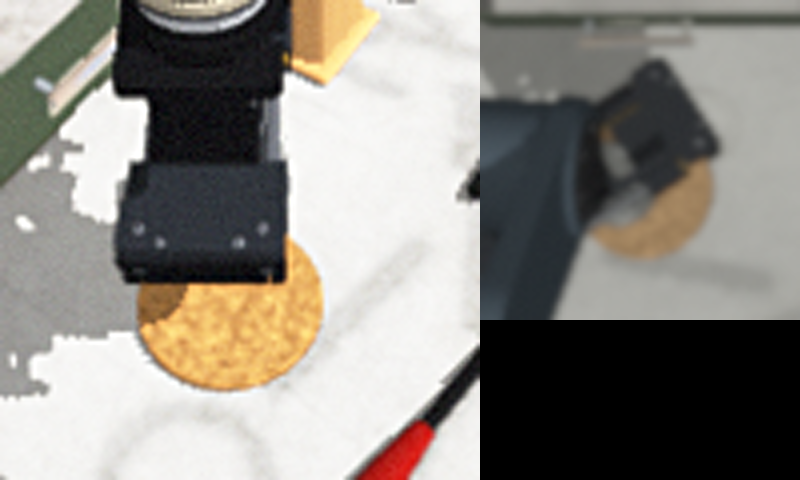

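In the picture, the trivet centre is at about (227,300) in the left crop and the gripper hides the jug. The pose reading already matches the measured centre (0.4935, 0.080), so I'm lowering.

```bash
python3 -m crank '[[0,0,3.5,0,0,0,0.6],[0,0,2.2,0,0,0,0.6],[0,0,0.5,0,0,0,0.6],[0,0,0,0,0,0,0.6]]'
python3 -m crank '[[0,0,0.25,0,0,0,0.6],[0,0,0.2,0,0,0,0.6],[0,0,0,0,0,0,0.6]]'
```

```text
time: 8.55
position: [0.4951, 0.0807, 0.1154]
tool_rot: [0.956, 0.293, 0.001, 0.0]
ft_force: [-0.1, -0.2, -1.8]
grip_width: 0.0596
grip_force: 20.0
time: 8.93
position: [0.4942, 0.0809, 0.11]
tool_rot: [0.956, 0.293, 0.0, 0.0]
ft_force: [-0.5, -0.3, -1.8]
grip_width: 0.0594
grip_force: 20.0
```

```bash
python3 -m crank '[[0,0,0.2,0,0,0,0.6],[0,0,0,0,0,0,0.6]]'
python3 -m crank '[[0,0,0.15,0,0,0,0.6],[0,0,0,0,0,0,0.6]]'
```

```text
time: 9.18
position: [0.494, 0.0809, 0.1076]
tool_rot: [0.956, 0.293, -0.0, -0.0]
ft_force: [-0.0, -0.1, -1.3]
grip_width: 0.0594
grip_force: 20.0
time: 9.43
position: [0.494, 0.0809, 0.1061]
tool_rot: [0.956, 0.293, -0.0, -0.0]
ft_force: [-0.7, 0.4, -2.0]
grip_width: 0.0591
grip_force: 20.0
```

```bash
python3 -m crank '[[0,0,0.2,0,0,0,0.6],[0,0,0,0,0,0,0.6]]'
python3 -m crank '[[0,0,0.15,0,0,0,0.6],[0,0,0,0,0,0,0.6]]'
```

```text
time: 9.68
position: [0.4941, 0.081, 0.1055]
tool_rot: [0.956, 0.293, 0.0, 0.0]
ft_force: [-2.4, 0.9, 10.5]
grip_width: 0.0596
grip_force: 20.0
time: 9.93
position: [0.4941, 0.0811, 0.1052]
tool_rot: [0.956, 0.294, 0.001, 0.0]
ft_force: [-4.3, 0.8, 20.9]
grip_width: 0.0594
grip_force: 20.0
```

```bash
python3 -m crank '[[0,0,-0.28,0,0,0,0.6],[0,0,0,0,0,0,0.25],[0,0,0,0,0,0,0.15],[0,0,0,0,0,0,0],[0,0,0,0,0,0,0]]'
python3 -m crank '[[0,0,-1.5,0,0,0,0],[0,0,-4,0,0,0,0],[0,0,-5,0,0,0,0],[0,0,-5,0,0,0,0],[0,0,-5,0,0,0,0]]'
python3 - <<'E'
from h import *
a=snap("scene","s3");b=snap("top","t3")
W=np.zeros((480,800,3),np.uint8);W[:480,:480]=crop(a,170,290,230,350,4);W[:320,480:]=crop(b,125,205,165,245,4)
cv2.imwrite("pics/c4.png",W)
E
```

```text
time: 10.55
position: [0.4941, 0.0809, 0.1053]
tool_rot: [0.956, 0.293, -0.0, -0.0]
ft_force: [-0.6, 0.6, -0.3]
grip_width: 0.0841
grip_force: 0.0
time: 11.18
position: [0.4936, 0.081, 0.3132]
tool_rot: [0.956, 0.293, 0.001, 0.0]
ft_force: [1.1, 0.3, 0.2]
grip_width: 0.0867
grip_force: 0.0
```

View pics/c4.png

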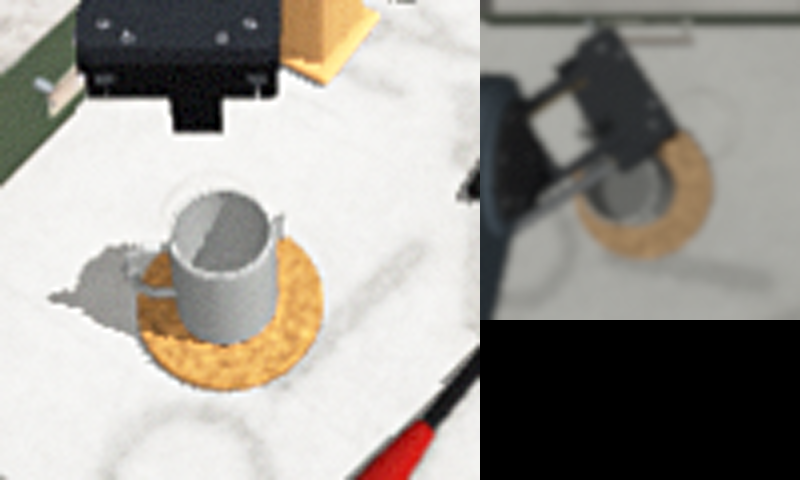

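The jug stands upright on the trivet, released, with its rim centre at left crop (222,233). Next: check its centring and refine the dial's direction.

Run:
```python
from h import *
np.set_printoptions(precision=4,suppress=True)
print("jug",onz("scene",[[170+222/4,230+233/4]],.083)," tp top",onz("top",[[125+(632-480)/4,165+190/4]],.083))
print(robot.get_obs()["q"].round(2))
def triv(f,x0,x1,y0,y1):
    h=cv2.cvtColor(cv2.imread(f),cv2.COLOR_BGR2HSV);m=cv2.inRange(h,(8,90,90),(22,255,255));k=np.zeros_like(m);k[y0:y1,x0:x1]=m[y0:y1,x0:x1]
    q=max(cv2.findContours(k,0,2)[0],key=cv2.contourArea);return cv2.fitEllipse(cv2.convexHull(q))
e=triv("pics/scene0.png",195,262,275,335);print("trivet scene",e,onz("scene",[e[0]],.006))
t=cv2.imread("pics/top0.png");h=cv2.cvtColor(t,cv2.COLOR_BGR2HSV)
m=(h[170:196,219:240,1]<80)&(h[170:196,219:240,2]>110)
n,l,s,c=cv2.connectedComponentsWithStats(m.astype(np.uint8));print(s,c+[219,170])
for y in range(172,196):
    print(y,h[y,219:238,1])
```

```text
jug [[0.4923 0.0808 0.083 ]]  tp top [[0.4892 0.0696 0.083 ]]
[-0.06  0.33  1.71  0.    1.09  0.91]
trivet scene ((226.926025390625, 305.94012451171875), (41.946380615234375, 46.62669372558594), 81.4856185913086) [[0.493  0.0806 0.006 ]]
[[  0   0  21  26 407]
 [  5   0  16  21 135]
 [  0   4   3   2   4]] [[228.8329 183.7297]
 [229.7778 179.0222]
 [219.75   174.75  ]]
172 [12 10 12 10 11 13 11 10 10 12 12 12 10 10 11 10  9  8 10]
173 [12 12 10 13 11 11 11 13 10 12 12 14 12 14 14 13 12 11 11]
174 [21 21 19 20 21 16 17 11 16 18 26 32 36 33 35 34 30 30 32]
175 [52 57 58 54 53 47 32 21 23 41 59 68 71 72 69 71 70 70 72]
176 [83 87 88 88 85 72 41 23 26 52 74 86 90 89 89 90 91 92 92]
177 [91 93 94 95 94 75 43 22 23 46 70 88 92 93 93 94 94 95 95]
178 [93 93 94 93 91 75 43 22 20 36 65 85 93 93 93 92 95 98 98]
179 [92 93 92 92 88 73 42 22 17 32 63 87 92 92 92 92 93 97 98]
180 [92 93 93 92 87 72 42 21 16 31 64 86 93 92 90 93 94 97 99]
181 [92 94 92 92 88 70 39 18 16 28 60 85 92 92 91 93 95 98 99]
182 [ 94  93  92  91  86  68  39  18  14  25  55  84  91  91  92  93  95  97
 100]
183 [92 92 92 9
[... 183 characters left out ...]
2 91 91 90 75 42 19 13 23 53 83 91 92 93 92 93 98 99]
187 [ 89  91  92  93  90  77  46  21  14  25  54  82  91  92  92  92  92  97
 100]
188 [ 89  92  92  93  91  81  53  27  17  27  58  84  91  92  90  91  93  97
 100]
189 [88 92 92 93 93 86 66 41 32 40 67 86 92 91 90 91 93 95 99]
190 [87 92 94 94 94 89 81 68 63 68 80 88 91 90 90 91 93 96 98]
191 [88 93 94 93 94 91 91 86 85 85 88 91 91 91 90 92 92 96 99]
192 [89 93 95 96 95 92 91 92 93 93 93 92 93 93 94 93 94 97 99]
193 [ 90  95  96  97  95  95  96  98  98  97  97  97  96  95  96  96  98  98
 100]
194 [ 89  96  97 100  98  96  98  98 100 100  99  98  98  98  99  98  97 100
  97]
195 [90 94 94 96 95 97 97 97 97 98 97 96 96 96 95 95 95 95 94]
```

```bash
python3 - <<'E'
from h import *
np.set_printoptions(precision=4,suppress=True)
print("cab",tri((206,195),(211,149)))
print("dial",onz("top",[[226.9,182]],.146),onz("top",[[226.9,189.8]],.14),tri((248.5,199.8),(226.9,182.5)))
print("bottle cap",tri((315*.64,252*.64),(367*.64,186*.64)))
E
python3 -m crank '[[0,0,0,0,0,0.148,0],[0,0,0,0,0,0.148,0],[0,0,0,0,0,0.148,0],[0,0,0,0,0,0.148,0],[0,0,0,0,0,0,0]]'
```

```text
cab (array([ 0.6675, -0.0773,  0.1489]), np.float64(0.0020814929560272976))
dial [[ 0.5731 -0.1233  0.146 ]] [[ 0.5516 -0.1229  0.14  ]] (array([ 0.571 , -0.1237,  0.1474]), np.float64(0.001269204615835992))
bottle cap (array([ 0.7427, -0.1485,  0.1795]), np.float64(0.005783218880506229))
time: 11.9
position: [0.4935, 0.0809, 0.3105]
tool_rot: [1.0, 0.002, -0.0, -0.0]
ft_force: [0.2, 0.0, -0.4]
grip_width: 0.087
grip_force: 0.0
```

```bash
python3 -m crank '[[1.95,5.1,0,0,0,0,0],[1.95,5.1,0,0,0,0,0],[1.95,5.1,0,0,0,0,0],[1.95,5.1,0,0,0,0,0],[0,0,0,0,0,0,0]]'
python3 -m crank '[[0,0,0,0,0,0,0.4],[0,0,1.5,0,0,0,0.6],[0,0,2,0,0,0,0.6],[0,0,0,0,0,0,0.6]]'
python3 - <<'E'
from h import *
a=snap("scene","s4");b=snap("top","t4")
W=np.zeros((520,800,3),np.uint8);W[:,:500]=crop(a,200,300,140,244,5);W[:300,500:]=crop(b,195,255,155,215,5)
cv2.imwrite("pics/c5.png",W)
E
```

```text
time: 12.52
position: [0.5739, -0.1268, 0.3103]
tool_rot: [1.0, 0.0, 0.001, 0.001]
ft_force: [-0.1, 0.4, 0.4]
grip_width: 0.0871
grip_force: 0.0
time: 13.02
position: [0.571, -0.1209, 0.2734]
tool_rot: [1.0, 0.002, -0.003, -0.001]
ft_force: [-0.8, -0.2, -0.3]
grip_width: 0.0549
grip_force: 0.0
```

View pics/c5.png

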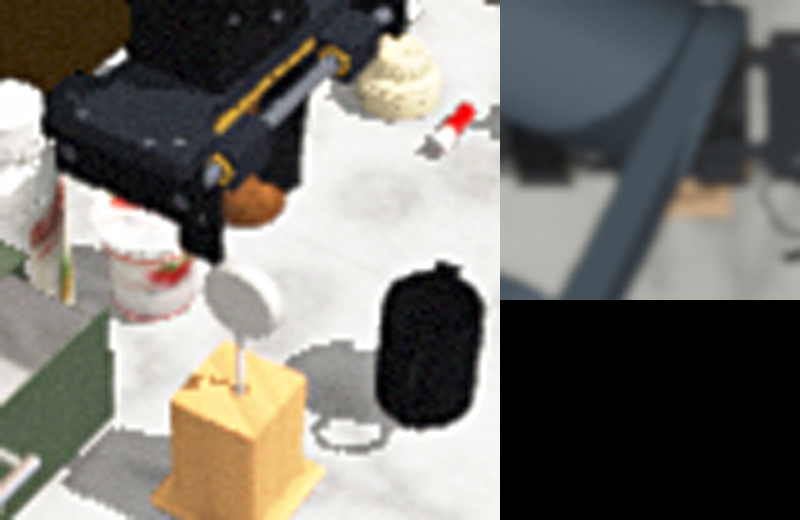

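The fingers straddle the dial plane, with the dial at about (240,300) in the left crop, clear below them. Lowering and gripping.

```bash
python3 -m crank '[[0,0.2,3,0,0,0,0.4],[0,0,3,0,0,0,0.4],[0,0,1.7,0,0,0,0.4],[0,0,0,0,0,0,0.4]]'
python3 -m crank '[[0,0,0,0,0,0,0.65],[0,0,0,0,0,0,0.78],[0,0,0,0,0,0,0.85],[0,0,0,0,0,0,0.9],[0,0,0,0,0,0,0.95]]' 8
python3 -m crank '[[0,0,0,0,0,0,1],[0,0,0,0,0,0,1],[0,0,0,0,0,0,1],[0,0,0,0,0,0,1]]' 25
```

```text
time: 13.62
position: [0.5723, -0.1245, 0.1979]
tool_rot: [1.0, 0.002, -0.001, -0.0]
ft_force: [0.4, 0.0, 0.8]
grip_width: 0.0524
grip_force: 0.0
time: 14.25
position: [0.5727, -0.1248, 0.1987]
tool_rot: [1.0, 0.001, 0.0, -0.0]
ft_force: [0.1, 0.9, -0.0]
grip_width: 0.0103
grip_force: 6.6
time: 14.75
position: [0.5726, -0.1239, 0.1986]
tool_rot: [1.0, 0.001, -0.0, -0.001]
ft_force: [1.1, 5.8, 2.2]
grip_width: 0.0097
grip_force: 25.0
```

```bash
python3 -m crank '[[0,0,-1.5,0,0,0,1],[0,0,-3,0,0,0,1],[0,0,-3,0,0,0,1],[0,0,-3,0,0,0,1],[0,0,-3,0,0,0,1]]'
python3 -m crank '[[0,0,-3,0,0,0,1],[0,0,-1.7,0,0,0,1],[-2.7,-2.4,0,0,0,0,1],[-2.7,-2.4,0,0,0,0,1],[-2.6,-2.4,0,0,0,0,1]]'
python3 -m crank '[[0,0,0,0.157,0,0,1],[0,0,0,0.157,0,0,1],[0,0,0,0.157,0,0,1],[0,0,0,0.157,0,0,1],[0,0,0,0.157,0,0,1]]'
python3 -m crank '[[0,0,0,0,0,0,1],[0,0,0,0,0,0,1]]'
python3 - <<'E'
from h import *
o=robot.get_obs();M=R.from_quat(o["tool_rot"]).as_matrix()
print(o["q"].round(2),M.round(3),"tip",o["position"]+.1876*M[:,2])
a=snap("scene","s5");b=snap("top","t5")
W=np.zeros((600,800,3),np.uint8);W[:600,:480]=crop(a,170,290,190,340,4);W[:320,480:]=crop(b,130,210,150,230,4)
cv2.imwrite("pics/c6.png",W)
E
```

```text
time: 15.38
position: [0.5725, -0.1262, 0.3355]
tool_rot: [1.0, 0.001, 0.0, 0.002]
ft_force: [-0.5, -0.1, -1.1]
grip_width: 0.0096
grip_force: 25.0
time: 16.0
position: [0.4915, -0.0538, 0.3814]
tool_rot: [1.0, 0.001, 0.0, 0.002]
ft_force: [0.1, 0.4, 0.2]
grip_width: 0.0097
grip_force: 25.0
time: 16.62
position: [0.4923, -0.0547, 0.3812]
tool_rot: [0.924, 0.002, 0.0, -0.383]
ft_force: [-0.7, 0.8, -0.2]
grip_width: 0.0098
grip_force: 25.0
time: 16.88
position: [0.4924, -0.0535, 0.3809]
tool_rot: [0.925, 0.001, -0.0, -0.381]
ft_force: [-0.4, 0.5, -0.1]
grip_width: 0.0095
grip_force: 25.0
[-0.63  0.39  1.62  0.61  1.64  0.82] [[ 1.     0.002 -0.002]
 [ 0.003 -0.71   0.704]
 [ 0.    -0.704 -0.71 ]] tip [0.4920405  0.07855972 0.24764228]
```

View pics/c6.png

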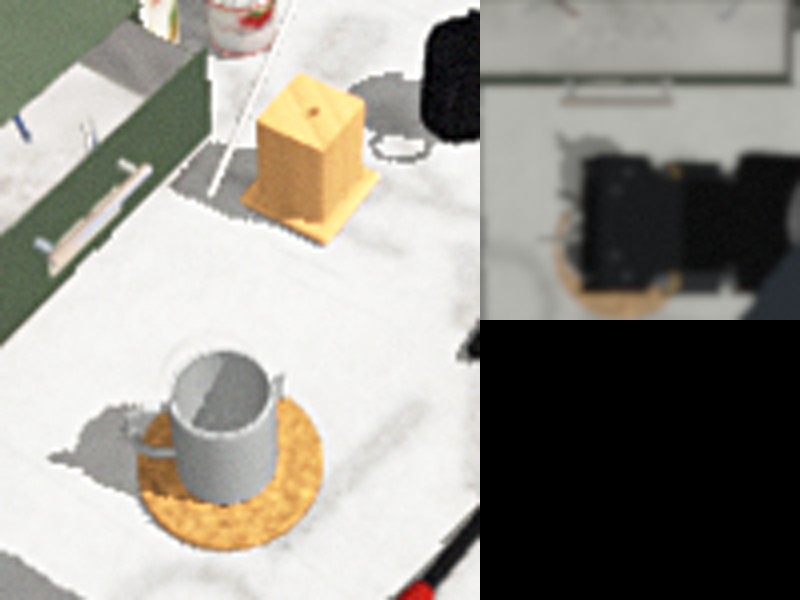

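The thermometer is out, with its tip at left crop (212,192) and top crop (543,238), and the jug is untouched. Triangulating the tip.

Run:
```python
from h import *
np.set_printoptions(precision=4,suppress=True)
print(px("scene",[[.492,.0786,.2476],[.492,.0786-.1*.704,.2476+.071]]),px("top",[[.492,.0786,.2476]]),tri((223,238),(145.75,209.5)))
print("stem pts px", 170+290/4,190/1)
```

```text
[[222.1721 239.2284]
 [243.277  190.0565]] [[145.6022 209.4475]] (array([0.4914, 0.0773, 0.2503]), np.float64(0.0008327109422160084))
stem pts px 242.5 190.0
```

```bash
python3 -m crank '[[0,3,3.1,0,0,0,1],[0,3,3.1,0,0,0,1],[0,2.5,2.6,0,0,0,1],[0,1.5,1.6,0,0,0,1],[0,0,0,0,0,0,1]]'
python3 -m crank '[[0,0,0,0,0,0,1],[0,0,0,0,0,0,1]]'
python3 - <<'E'
from h import *
o=robot.get_obs();M=R.from_quat(o["tool_rot"]).as_matrix()
t=o["position"]+.1876*M[:,2];print("tip",t,M[:,2],px("scene",[t,t+[0,0,-.02]]),px("top",[t]))
a=snap("scene","s6");b=snap("top","t6")
W=np.zeros((600,800,3),np.uint8);W[:600,:480]=crop(a,170,290,190,340,4);W[:320,480:]=crop(b,130,210,150,230,4)
cv2.imwrite("pics/c7.png",W)
E
```

```text
time: 17.6
position: [0.4922, -0.0495, 0.2358]
tool_rot: [0.924, 0.002, -0.002, -0.383]
ft_force: [0.6, 0.1, 0.0]
grip_width: 0.0093
grip_force: 25.0
time: 17.85
position: [0.493, -0.0505, 0.2375]
tool_rot: [0.924, 0.002, 0.0, -0.382]
ft_force: [-0.4, -0.5, -1.0]
grip_width: 0.0096
grip_force: 25.0
tip [0.49288059 0.08187175 0.10453244] [-5.80359971e-04  7.05547992e-01 -7.08661904e-01] [[224.52584022 283.00401343]
 [224.9816119  288.09397567]] [[157.17622565 211.00034983]]
```

View pics/c7.png

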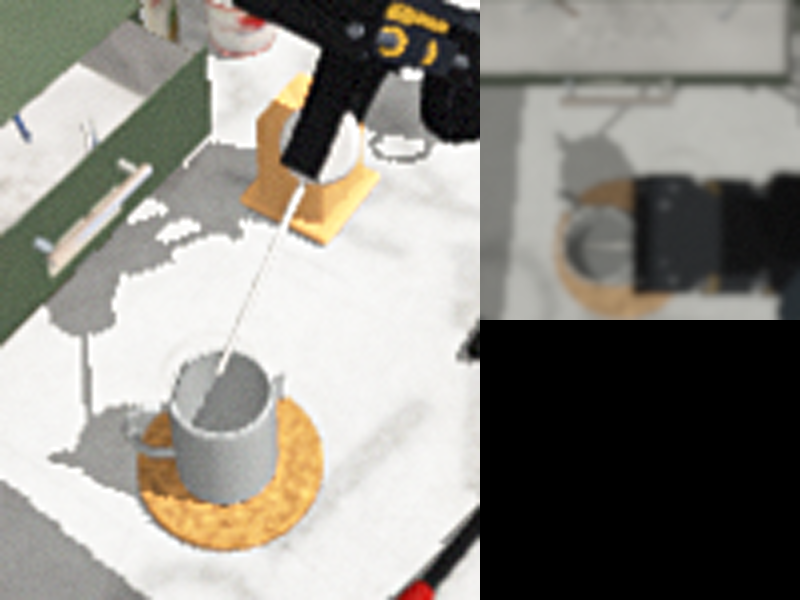

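The tip is at left crop (220,372), 2 cm above the rim centre at (222,392), and in the top view it sits in the middle of the mouth, leaning 45°. Handing in.

```bash
python3 -c "
from rig import ticket
print(ticket.hand_in())"
```

```text
the job is handed in; nothing more can be done
None
```

I set the jug upright in the middle of the trivet and let go of it, and the gripper now holds the thermometer at about 45° with its tip about 2 cm above the middle of the jug's mouth, not touching it; the job is handed in at about 18 s of the 59 s allowed.

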